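# Lock a levelling post of a pour stand with spanner and jam nut

### The arm

A 6-joint arm with a two-finger parallel gripper is mounted at the origin on the work surface. World frame = base frame: x ahead of the robot, y to its left, z up, the work surface at z = 0. Lengths are in m, angles in rad, forces in N, time in s.
With the tool pointing down it reaches from about 0.3 to 0.75 m from the base axis. Payload 8.5 kg.
Tool frame: the origin (TCP) lies midway between the tips of the shut fingers; the grasp point (between the pads) lies 19 mm behind it; x points along the fingers, z is the direction in which the jaws open and shut, and the axes are right-handed (so a half turn about x gives the same grasp; the last joint's range is limited). The gripper opens to 88 mm and grips with 3 to 60 N. Pads are 18 mm wide; open, the fingers measure 123 mm over their backs; the gripper's body (75 mm by 187 mm) begins 45 mm behind the grasp point.
Start: joints at [0.934, 0.381, 1.297, -0, 1.464, -0.215], TCP at [0.225, 0.502, 0.239] pointing down, gripper open.
Joint ranges: [-3.11, 3.11], [-0.89, 2.33], [0.22, 2.48], [-1.42, 4.56], [0.17, 2.85], [-2.88, 2.88]. Speed limits (rad/s): [2.39, 2.39, 3.14, 3.14, 3.14, 3.14].

### API

Orientations are given as [roll, pitch, yaw] about the fixed x, y, z axes, in that order (R = Rz(yaw) Ry(pitch) Rx(roll)).
In Python, from cell import bot gives the robot as it stands.
- The arm moves only by the tool move_arm, never from a script. Its argument "commands" is a list that holds one entry, the list of rows, each a list of 6 numbers: the shift along the tool's x, y, z in m, then the turn, a rotation vector about the tool's x, y, z in degrees. A call has exactly 5 rows; each row shifts and turns the commanded pose from where the row before left it, along the tool's axes as they then stand; what a row does not reach is not made up. A row lasts 1/10 s, in which the tool goes at most 50 mm and 8.59 degrees, less where a joint would pass 70% of its speed; a pose out of reach is approached as far as the arm can. A call is refused whole if a number of a shift passes 0.05 or a number of a turn 8.59, either way. A call with a gripper value outside its range is refused whole. "hand" is the finger opening in m, from 0 to 0.0881, set as the call begins (left out, the last holds). The fingers move at their own pace and stop on an object; "newtons" is the grip in N (left out, the last holds). Time passes only in rows, so rows that do not move let the fingers close, or fill a call up. It gives the time, the measured TCP pose, the force and the opening at its end, in the units of the state.
- bot.observe(): the state, without advancing time (a new reading comes with each control period).
- bot.read_camera(name): name is "scene" or "side" or "wrist"; returns a dict with "pixels" (400x640x3 uint8, red, green, blue), "K" (3x3 intrinsics, pixels), "origin" and "attitude" of the camera in the world; the wrist camera has in their place "mount" (4x4, takes a point from camera to tool coordinates, whose origin is the TCP and whose axes are the tool frame's). Camera axes: x right, y up, looking along -z (the intrinsics and any distortion apply to the point x, -y, -z); pixel columns grow to the right and rows downward; lengths in m; the calibration is good to about 2 mm. A picture is of the moment at which its call begins: read the wrist's pose just before it. There is no depth.
- bot.job_done(): hands the job in, once; it reports no verdict.
The state is a dict: "time_s": time; "joint_pos": joint angles; "dq": joint speeds; "joint_torque": joint torques, N m; "tcp_pos": TCP position; "eef_rot": TCP orientation; "contact_force": force on the tool from outside, world axes, zero at the start; "wrist_torque": the same for the moment, N m; "finger_gap": opening from 0.0 (shut) to 1.0 (fully open).
Only numpy, scipy, OpenCV 4.12 (cv2) and the standard library are available. Lean on these libraries where they do the work, as an engineer would, in place of code of your own. Each camera call takes 0.05 s, during which the arm holds its last target. There are 200 camera calls.

### The job

Lock the height of the front levelling post that has no cup on it: lay the big 36 mm spanner flat on the rail with its jaw on the steel lower nut and its handle end at the rail's upright flange, so that the flange holds it, then push the red lever of the brass jam nut round clockwise (seen from above) until the nut is firm at about 8 N of steady push at the red grip (under 6 N is too loose, over 11 N damages the thread). The lower nut must not turn by more than 20 degrees from where it was set; leave the spanner on it, let go of everything, and leave the other things on the table where they are.

Things in the scene. Friction and masses are not known exactly. Their poses are not given: they have to be found in the camera images.
- stand: fixed grey steel pour stand. Origin: on the table, on the axis of the front post to be locked; z up, y along the front rail, x away from the robot. Posts with white cups on (104 high, 68 across) stand at (0, 190), (180, 0), (180, 190) mm and stay as they are
- rail_floor (a point): point on top of the front rail's floor, 6 mm over the table, at (-10, -110) mm in the stand. The floor is a level plate from x = -64 to 36 and y = -188 to 235 mm in the stand's frame; the fitted spanner lies on it
- flange_face (a point): point at (-58, -100) mm in the stand on the inner face of the front rail's upright flange (along the rail's robot side, 6 thick, top 50 over the table, ending with the floor). This face stops the spanner's handle end. With the end touching it the handle points along the stand's -y, turned 0.257 rad towards its -x
- nut_centre (a point): centre of the steel lower nut on the 24 mm stud (stud top 78 over the table): hexagon 36 across flats, 22 tall, underside 8 over the table. Its own x runs along two of its flats: 0.257 rad from the stand's +y towards +x, less 0.03 to 0.1 rad; a spanner with its x so turned slides on, with 0.1 rad of play. It turns against 0.2 N m of thread friction; clockwise drives the handle of a fitted spanner to the flange
- nut_flat (a point): middle of one of those flats of the lower nut, 18 mm from the stud's axis; turns with the nut, so its shift shows how far the nut has turned (20 degrees are 6.3 mm)
- lever_grip (a point): middle of the red grip of the jam nut's lever, 92 mm from the stud's axis, 79 over the table; own x points outwards along the lever, z up. The grip is a round bar 18 thick and 43 long, rising outwards at 22 degrees, on a steel lever 11 thick. The brass jam nut with its hub takes the height from 32 to 57 over the table, right above the lower nut
- jam_seat (a joint): turn of the jam nut past first contact, rad: 0 while loose, 0.010 at 6 N on the grip, 0.03 at 8 N, 0.056 at 11 N; stays when let go. The nut runs freely (under 1 N) clockwise for 0.4 to 0.9 rad till it seats, where differs and is only felt; then the push jumps to 5 N and grows 1.2 N per mm. If nothing holds the lower nut it is dragged along, at some 2 N
- spanner_jaw (a point): centre of the open jaw of the big steel 36 mm spanner, half-way up its 10 mm thickness. Own x: out of the mouth, away from the handle; z up. The jaw is 38 wide between prongs 12 wide that reach 18 past this point; the throat is 22 behind it, the head 62 wide and 45 long behind it
- spanner_grip (a point): centre of mass of the same spanner, half-way up its handle, the place to grip it: 87 mm behind the jaw's centre. The handle is flat, 18 wide, 10 thick; its round end, 22 across, has its centre 185 behind the jaw's centre. Weighs 0.3 to 0.5 kg and lies flat on the table
- handle_end (a point): centre of the round end (22 mm across) of the same spanner's handle, half-way up; 11 mm from the flange's inner face when it touches it
- support_cup: white plastic support cup, standing upside down, 66 tall, 68 wide at the foot, 48 at the top; it belongs on the post later, not in this job. Origin: centre of its underside (sizes in mm)
- small_spanner: blue 19 mm open-ended spanner, too small for these nuts, about 140 long, 13 wide and 10 thick. Origin: jaw centre on its underside, handle towards its own -x (sizes in mm)
- spray_can: spray can with silver label, 60 across, 170 tall. Origin: centre of its underside (sizes in mm)
- pigment_bottle: amber bottle with black cap, 56 across, 140 tall. Origin: centre of its underside (sizes in mm)
- sponge: red sponge block, 70 x 45 x 40. Origin: centre of its underside (sizes in mm)

How it is judged:
By the outcome, as a careful person would: the job done as asked, in the order asked, and still so for the second after the job is handed in, with the robot touching nothing.
It also fails if it takes over 67 s, if anything falls off the work surface, if the arm or the gripper's body presses on something with over 40 N, if the wrist force passes 120 N, or if a joint passes its speed limit or range.

## Working session

There is one attempt and no reset: what is moved stays moved. The work goes in short steps, Python scripts to look and compute and a tool call to move; the robot and the scene stay as the last step left them, time stands still between calls to the robot, and variables do not carry over. Pictures are saved under pics/ and viewed, about 8 in all and at most 12, crops included, and the job is handed in when it is done.

Besides the shell and the picture viewer there is one more tool, called after "Request:" by a JSON object that holds its "fn" and its "kwargs". move_arm: Moves the arm, as the interface text tells. Its arguments: {"type":"object","properties":{"commands":{"type":"array"},"hand":{"type":"number"},"newtons":{"type":"number"}},"required":["commands"]}

```bash
ls; mkdir -p pics
python3 - <<'E'
from cell import bot
import cv2,numpy as np
s=bot.observe();print(s)
for n in("scene","side"):
    c=bot.read_camera(n);cv2.imwrite(f"pics/{n}0.png",c["pixels"][:,:,::-1]);np.savez(f"pics/{n}0.npz",**c)
    print(n,c["K"],c["origin"],c["attitude"],c.keys())
c=bot.read_camera("wrist");print(c["mount"],c["K"],c.keys())
E
```

```text
pics
{'time_s': 0.0, 'joint_pos': array([ 9.33682722e-01,  3.81198658e-01,  1.29822228e+00, -3.89077937e-06,
        1.46363549e+00, -2.15280403e-01]), 'dq': array([ 2.88049158e-04, -1.94307107e-04, -5.52972831e-04,  1.91995367e-05,
       -1.79285484e-03, -6.39927258e-04]), 'joint_torque': array([-9.34504824e-04, -4.37937033e+01, -2.24551588e+01,  7.11710542e-02,
        3.53465835e-02, -8.19117940e-05]), 'tcp_pos': array([0.22501315, 0.50156224, 0.23814933]), 'eef_rot': array([ 2.92895462,  1.56933254, -2.20526715]), 'contact_force': array([ 0.12464671,  0.61802867, -0.39751134]), 'wrist_torque': array([-0.00544351, -0.02764576, -0.00746822]), 'finger_gap': 1.000092983109416}
scene [[504.04761169   0.         329.23196628]
 [  0.         504.04761169 202.85079818]
 [  0.           0.           1.        ]] [ 1.32724227 -0.05577567  1.20066991] [0.59639011 0.01035798 1.41426775] dict_keys(['pixels', 'K', 'origin', 'attitude'])
side [[392.04571737   0.         320.58752904]
 [  0.         392.04571737 196.66434111]
 [  0.           0.           1.        ]] [ 0.22298617 -0.72681735  0.6627843 ] [ 0.98176262  0.00758276 -0.41453395] dict_keys(['pixels', 'K', 'origin', 'attitude'])
[[ 7.21110217e-04  2.88669747e-01 -9.57428461e-01 -1.46963965e-01]
 [-9.46685408e-04  9.57428478e-01  2.88669039e-01  7.49925463e-02]
 [ 9.99999292e-01  6.98221360e-04  9.63690894e-04 -2.97935403e-04]
 [ 0.00000000e+00  0.00000000e+00  0.00000000e+00  1.00000000e+00]] [[283.3496954    0.         317.63640355]
 [  0.         283.3496954  199.58898374]
 [  0.           0.           1.        ]] dict_keys(['pixels', 'K', 'mount'])
```

View pics/scene0.png

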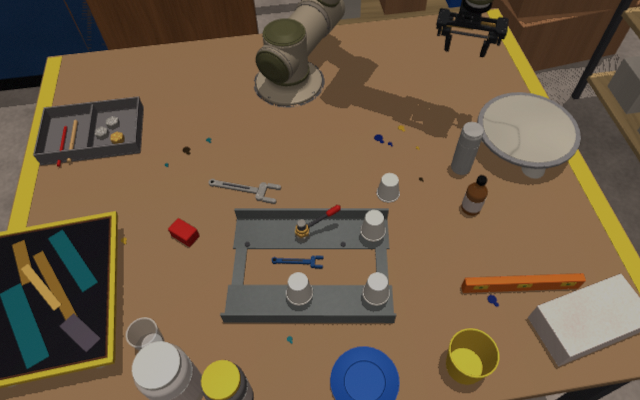

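View pics/side0.png

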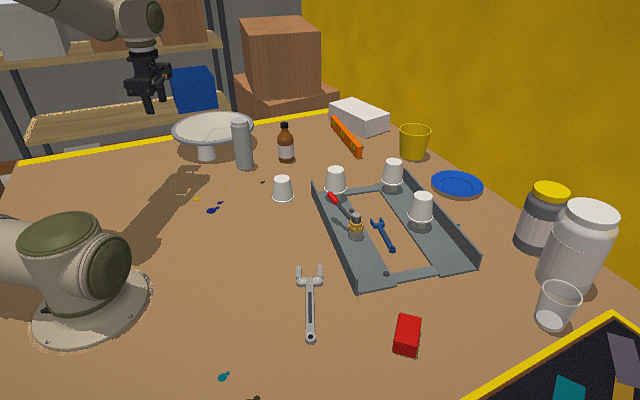

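```bash
cat > h.py <<'E'
import numpy as np,cv2
from scipy.spatial.transform import Rotation as R
def rot(e): return R.from_euler('xyz',e).as_matrix()
def cam(c,s=None):
    """camera-to-world R, t"""
    if "mount" in c:
        T=np.array(c["mount"]);Rt=rot(s["eef_rot"]);return Rt@T[:3,:3],Rt@T[:3,3]+s["tcp_pos"]
    return rot(c["attitude"]),np.array(c["origin"])
def px2w(c,u,v,z,s=None):
    A,t=cam(c,s);K=c["K"]
    d=A@np.array([(u-K[0,2])/K[0,0],-(v-K[1,2])/K[1,1],-1]);return t+d*(z-t[2])/d[2]
def w2px(c,p,s=None):
    A,t=cam(c,s);q=A.T@(np.array(p)-t);K=c["K"]
    return np.array([K[0,2]-K[0,0]*q[0]/q[2],K[1,2]+K[1,1]*q[1]/q[2]])
def load(f): return dict(np.load(f))
E
python3 - <<'E'
from h import *
c=load("pics/scene0.npz")
im=c["pixels"][:,:,::-1]
cv2.imwrite("pics/scene_crop.png",cv2.resize(im[170:330,200:400],None,fx=4,fy=3.75,interpolation=cv2.INTER_CUBIC) if 0 else cv2.resize(im[170:320,200:400],None,fx=4,fy=4,interpolation=cv2.INTER_CUBIC))
c2=load("pics/side0.npz")
cv2.imwrite("pics/side_crop.png",cv2.resize(c2["pixels"][165:350,280:490,::-1],None,fx=3.2,fy=3.2,interpolation=cv2.INTER_CUBIC))
print(px2w(c,302,224,.078),px2w(c,268,192,.005),px2w(c2,355,216,.078),px2w(c2,310,275,.005))
E
```

```text
[ 0.62710313 -0.02926962  0.078     ] [ 0.45669919 -0.11158957  0.005     ] [ 0.61471224 -0.03899251  0.078     ] [ 0.46044718 -0.11365443  0.005     ]
```

View pics/scene_crop.png

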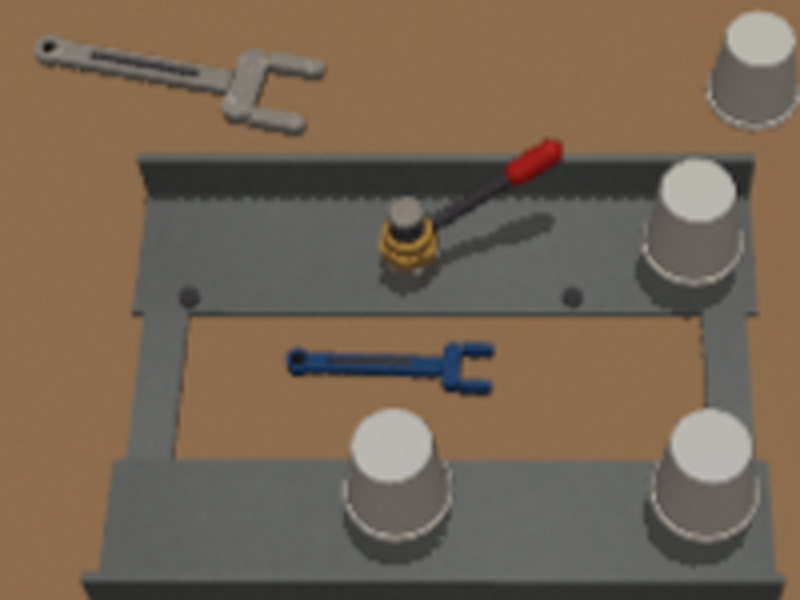

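View pics/side_crop.png

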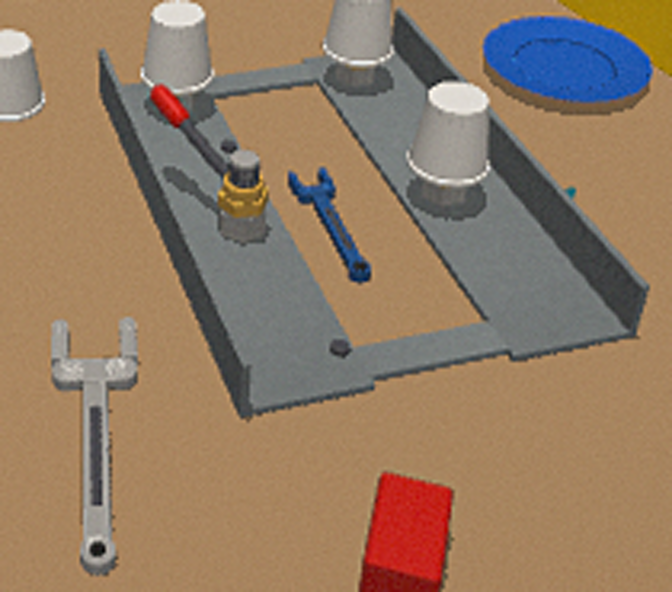

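```bash
cat > m1.py <<'E'
from h import *
from scipy.optimize import least_squares
c=load("pics/scene0.npz");d=load("pics/side0.npz")
S=lambda u,v:(u/4+200,v/4+170)
D=lambda u,v:(u/3.2+280,v/3.2+165)
ob=[(c,S(138,157),(-64,-188,50)),(c,S(752,155),(-64,235,50)),(c,S(133,313),(36,-188,6)),(c,S(757,313),(36,235,6)),(c,S(406,211),(0,0,78)),
(c,S(697,190),(0,190,104)),(c,S(392,448),(180,0,104)),(c,S(712,447),(180,190,104)),
(d,D(245,158),(0,0,78)),(d,D(178,18),(0,190,104)),(d,D(459,98),(180,0,104)),(d,D(246,370),(-64,-188,50)),(d,D(372,382),(36,-188,6))]
def f(x,o=ob):
    r=[]
    for cc,p,q in o:
        q=np.array(q)/1000;cy,sy=np.cos(x[2]),np.sin(x[2])
        r+=list(w2px(cc,[x[0]+cy*q[0]-sy*q[1],x[1]+sy*q[0]+cy*q[1],q[2]])-p)
    return np.array(r)
s=least_squares(f,[.62,-.03,0],loss='soft_l1')
print("stand",s.x);print(f(s.x).reshape(-1,2).round(1).tolist())
# spanner: origin jaw centre
os_=[(c,S(322,68),(18,25,8)),(c,S(302,127),(18,-25,8)),(c,S(47,47),(-185,0,10)),(d,D(60,322),(18,25,8)),(d,D(128,322),(18,-25,8)),(d,D(98,550),(-185,0,10))]
for o in (os_[:3],os_[3:],os_):
    t=least_squares(lambda x:f(x,o),[.45,-.1,1.5]);print("spanner",t.x,f(t.x,o).round(1).tolist())
g=px2w(c,*S(535,163),.079);print("lever",g,px2w(d,*D(170,105),.079))
E
python3 m1.py
```

```text
stand [ 0.62358222 -0.03128514 -0.1612336 ]
[[-0.5, -0.6], [0.4, -0.4], [-0.6, 0.2], [-0.0, 0.1], [-0.4, 0.2], [-0.0, 0.0], [-0.3, -0.5], [-0.4, -0.3], [0.1, -0.9], [-0.0, -2.2], [-0.0, -1.1], [-0.6, -1.8], [1.3, 0.0]]
spanner [ 0.46515226 -0.10020783  1.18910275] [-0.1, 0.5, 0.1, -0.5, 0.0, 0.0]
spanner [ 0.46371182 -0.10279553  1.19175106] [0.2, -0.1, -0.1, -0.7, -0.0, 0.5]
spanner [ 0.46424896 -0.10151411  1.19084423] [-0.6, 0.3, -0.4, -0.7, -0.5, -0.1, 0.2, -0.5, -0.1, -1.1, -0.1, -0.1]
lever [0.60030837 0.05935906 0.079     ] [0.59908736 0.0558471  0.079     ]
```

```bash
cat >> h.py <<'E'
def plan(s,pos,yaw_y,n=None):
    """shift in tool axes + rotvec (deg, tool axes) to a pose with tool x down and tool y at world yaw yaw_y"""
    y=np.array([np.cos(yaw_y),np.sin(yaw_y),0]);x=np.array([0,0,-1.]);T=np.c_[x,y,np.cross(x,y)]
    A=rot(s["eef_rot"]);dp=A.T@(np.array(pos)-s["tcp_pos"]);rv=R.from_matrix(A.T@T).as_rotvec(degrees=True)
    print("tool x",A[:,0].round(3),"y",A[:,1].round(3),"z",A[:,2].round(3))
    print("shift tool mm",(dp*1000).round(1),"rot deg",rv.round(2),"world d mm",((np.array(pos)-s["tcp_pos"])*1000).round(1))
    return dp,rv
E
python3 - <<'E'
from cell import bot
from h import *
s=bot.observe()
for w in(1.19,1.19+np.pi):plan(s,[.4318,-.182,.15],w)
E
```

```text
tool x [-0.001 -0.001 -1.   ] y [-0.912  0.409  0.   ] z [ 0.409  0.912 -0.001]
shift tool mm [  88.7 -468.5 -539. ] rot deg [ 8.765e+01 -6.000e-02  3.000e-02] world d mm [ 206.8 -683.6  -88.3]
tool x [-0.001 -0.001 -1.   ] y [-0.912  0.409  0.   ] z [ 0.409  0.912 -0.001]
shift tool mm [  88.7 -468.5 -539. ] rot deg [-9.235e+01 -3.000e-02 -6.000e-02] world d mm [ 206.8 -683.6  -88.3]
```

```bash
cat >> h.py <<'E'
def rows(s,pos,yaw_y,n,zlast=0):
    dp,rv=plan(s,pos,yaw_y);A=rot(s["eef_rot"]);dw=A@dp
    for i in range(n):
        w=dw/n; 
        if zlast: w=w.copy();w[2]=0 if i<n-zlast else dw[2]/zlast
        t=A.T@w;print("[%.4f,%.4f,%.4f,%.2f,%.2f,%.2f]"%(*t,*(rv/n)));A=A@R.from_rotvec(rv/n,degrees=True).as_matrix()
E
python3 - <<'E'
from cell import bot
from h import *
s=bot.observe();c=load("pics/scene0.npz");print(px2w(c,472,130,.17))
rows(s,[.432,-.182,.14],1.19,15,5)
E
```

```text
[0.46047108 0.46477014 0.17      ]
tool x [-0.001 -0.001 -1.   ] y [-0.912  0.409  0.   ] z [ 0.409  0.912 -0.001]
shift tool mm [  98.7 -468.7 -538.9] rot deg [ 8.765e+01 -6.000e-02  3.000e-02] world d mm [ 207.  -683.6  -98.3]
[0.0000,-0.0312,-0.0359,5.84,-0.00,0.00]
[0.0000,-0.0347,-0.0326,5.84,-0.00,0.00]
[0.0000,-0.0379,-0.0289,5.84,-0.00,0.00]
[0.0000,-0.0406,-0.0249,5.84,-0.00,0.00]
[0.0000,-0.0429,-0.0206,5.84,-0.00,0.00]
[0.0000,-0.0448,-0.0161,5.84,-0.00,0.00]
[0.0000,-0.0462,-0.0115,5.84,-0.00,0.00]
[0.0000,-0.0471,-0.0067,5.84,-0.00,0.00]
[0.0000,-0.0476,-0.0019,5.84,-0.00,0.00]
[0.0000,-0.0475,0.0030,5.84,-0.00,0.00]
[0.0197,-0.0470,0.0078,5.84,-0.00,0.00]
[0.0197,-0.0459,0.0126,5.84,-0.00,0.00]
[0.0197,-0.0444,0.0172,5.84,-0.00,0.00]
[0.0197,-0.0424,0.0216,5.84,-0.00,0.00]
[0.0197,-0.0400,0.0258,5.84,-0.00,0.00]
```

Request:
{"fn": "move_arm", "kwargs": {"commands": [[[0, -0.031, -0.036, 5.84, 0, 0], [0, -0.035, -0.033, 5.84, 0, 0], [0, -0.038, -0.029, 5.84, 0, 0], [0, -0.041, -0.025, 5.84, 0, 0], [0, -0.043, -0.021, 5.84, 0, 0]]], "hand": 0.06}}

```text
time_s: 0.65
tcp_pos: [0.2938, 0.2708, 0.2387]
eef_rot: [-1.076, 1.571, -0.44]
contact_force: [1.2, 0.1, 0.4]
finger_gap: 0.678
```

Request:
{"fn": "move_arm", "kwargs": {"commands": [[[0, -0.045, -0.016, 5.84, 0, 0], [0, -0.046, -0.0115, 5.84, 0, 0], [0, -0.047, -0.007, 5.84, 0, 0], [0, -0.048, -0.002, 5.84, 0, 0], [0, -0.0475, 0.003, 5.84, 0, 0]]]}}

```text
time_s: 1.15
tcp_pos: [0.3627, 0.0425, 0.2389]
eef_rot: [-0.059, 1.57, 0.067]
contact_force: [1.4, 0.1, 0.0]
finger_gap: 0.679
```

Request:
{"fn": "move_arm", "kwargs": {"commands": [[[0.012, -0.047, 0.008, 5.84, 0, 0], [0.012, -0.046, 0.0125, 5.84, 0, 0], [0.012, -0.0445, 0.017, 5.84, 0, 0], [0.012, -0.042, 0.0215, 5.84, 0, 0], [0.012, -0.04, 0.026, 5.84, 0, 0]]]}}

```text
time_s: 1.65
tcp_pos: [0.432, -0.1852, 0.1781]
eef_rot: [2.47, 1.571, 2.086]
contact_force: [0.7, 0.5, -0.7]
finger_gap: 0.681
```

Request:
{"fn": "move_arm", "kwargs": {"commands": [[[0.01, 0, 0, 0, 0, 0], [0.01, 0, 0, 0, 0, 0], [0.01, 0, 0, 0, 0, 0], [0, 0, 0, 0, 0, 0], [0, 0, 0, 0, 0, 0]]]}}

```text
time_s: 2.15
tcp_pos: [0.4319, -0.1823, 0.149]
eef_rot: [0.116, 1.571, -0.263]
contact_force: [0.3, -0.4, 0.7]
finger_gap: 0.677
```

```bash
cat > shot.py <<'E'
import sys
from cell import bot
from h import *
def shot(n,name="wrist"):
    s=bot.observe();c=bot.read_camera(name);cv2.imwrite(f"pics/{n}.png",c["pixels"][:,:,::-1])
    np.savez(f"pics/{n}.npz",**c,eef_rot=s["eef_rot"],tcp_pos=s["tcp_pos"]);return c,s
if __name__=="__main__":
    c,s=shot(*sys.argv[1:]);print(s["time_s"],s["tcp_pos"],s["joint_pos"].round(3),s["contact_force"].round(1),s["finger_gap"]);plan(s,[.432,-.182,.1],1.19)
E
python3 shot.py w1
```

```text
2.15 [ 0.43194979 -0.18228159  0.14904708] [-0.653  0.335  1.66   0.     1.146 -0.274] [ 0.3 -0.4  0.7] 0.6773050660446471
tool x [ 0. -0. -1.] y [0.369 0.929 0.   ] z [ 0.929 -0.369  0.   ]
shift tool mm [49.   0.3 -0.1] rot deg [ 0.14  0.01 -0.  ] world d mm [  0.1   0.3 -49. ]
```

View pics/w1.png

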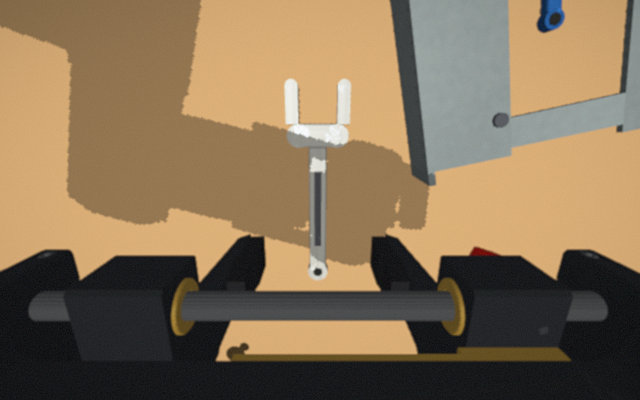

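Run:
```python
from h import *
c=load("pics/w1.npz")
e=px2w(c,317.3,271,.010,c);a=px2w(c,291,80,.009,c);b=px2w(c,344,80,.009,c);m=(a+b)/2
d=(m-e)/np.linalg.norm(m-e);print("end",e,"tips",m,"len",np.linalg.norm(m-e),"gap",np.linalg.norm(a-b),"yaw",np.arctan2(d[1],d[0]))
print("grip",e+d*.098)
for p in [(412,185),(434,185),(510,157)]: print(p,px2w(c,*p,.05 if p[0]<500 else .006,c))
```

```text
end [ 0.39513446 -0.27226679  0.01      ] tips [ 0.4701808  -0.08472037  0.009     ] len 0.20200646690870525 gap 0.04974384023579784 yaw 1.190162275325387
grip [ 0.43154191 -0.18128183  0.00951487]
(412, 185) [ 0.51474655 -0.20076567  0.05      ]
(434, 185) [ 0.53300785 -0.20805157  0.05      ]
(510, 157) [ 0.62626183 -0.22517845  0.006     ]
```

Request:
{"fn": "move_arm", "kwargs": {"commands": [[[0.03, 0.001, 0, 0, 0, 0], [0.04, 0, 0, 0, 0, 0], [0.04, 0, 0, 0, 0, 0], [0.024, 0, 0, 0, 0, 0], [0.011, 0, 0, 0, 0, 0]]]}}

```text
time_s: 2.7
tcp_pos: [0.432, -0.1817, 0.0025]
eef_rot: [2.865, 1.569, 2.486]
contact_force: [0.9, -0.1, 0.7]
finger_gap: 0.681
```

Request:
{"fn": "move_arm", "kwargs": {"commands": [[[0, 0, 0, 0, 0, 0], [0, 0, 0, 0, 0, 0], [0, 0, 0, 0, 0, 0], [0, 0, 0, 0, 0, 0], [0, 0, 0, 0, 0, 0]]], "hand": 0.0, "newtons": 40}}

```text
time_s: 3.2
tcp_pos: [0.4326, -0.1824, 0.0044]
eef_rot: [-0.261, 1.569, -0.641]
contact_force: [-0.2, -0.4, -0.0]
finger_gap: 0.251
```

Request:
{"fn": "move_arm", "kwargs": {"commands": [[[-0.01, 0, 0, 0, 0, 0], [-0.01, 0, 0, 0, 0, 0], [-0.01, 0, 0, 0, 0, 0], [-0.01, 0, 0, 0, 0, 0], [0, 0, 0, 0, 0, 0]]]}}

```text
time_s: 3.7
tcp_pos: [0.4328, -0.1826, 0.0452]
eef_rot: [-0.276, 1.568, -0.656]
contact_force: [0.1, 0.6, -4.1]
finger_gap: 0.175
```

Run:
```python
from cell import bot
from h import *
s=bot.observe();print(s["finger_gap"],s["contact_force"],s["wrist_torque"])
rows(s,[.574,-.168,.10],1.22,5)
```

```text
0.1751745001199518 [ 0.10893452  0.61371559 -4.11599117] [-0.11668538  0.06844679 -0.00533356]
tool x [ 0.002 -0.002 -1.   ] y [ 0.371  0.929 -0.001] z [ 0.929 -0.371  0.003]
shift tool mm [-54.5  65.8 125.8] rot deg [-1.66  0.15  0.04] world d mm [141.2  14.6  54.8]
[-0.0109,0.0132,0.0252,-0.33,0.03,0.01]
[-0.0109,0.0130,0.0252,-0.33,0.03,0.01]
[-0.0109,0.0129,0.0253,-0.33,0.03,0.01]
[-0.0109,0.0127,0.0254,-0.33,0.03,0.01]
[-0.0109,0.0126,0.0254,-0.33,0.03,0.01]
```

Request:
{"fn": "move_arm", "kwargs": {"commands": [[[-0.015, 0, 0, 0, 0, 0], [-0.02, 0, 0, -0.83, 0, 0], [-0.02, 0, 0, -0.83, 0, 0], [0, 0.008, 0.013, 0, 0, 0], [0, 0.012, 0.025, 0, 0, 0]]]}}

```text
time_s: 4.2
tcp_pos: [0.4744, -0.1763, 0.0992]
eef_rot: [-2.975, 1.57, 2.956]
contact_force: [0.9, -0.7, -3.9]
finger_gap: 0.18
```

Request:
{"fn": "move_arm", "kwargs": {"commands": [[[0, 0.018, 0.032, 0, 0, 0], [0, 0.018, 0.032, 0, 0, 0], [0, 0.008, 0.022, 0, 0, 0], [0, 0, 0, 0, 0, 0], [0, 0, 0, 0, 0, 0]]]}}

```text
time_s: 4.7
tcp_pos: [0.5702, -0.1645, 0.0979]
eef_rot: [3.111, 1.569, 2.76]
contact_force: [-0.1, -0.1, -4.6]
finger_gap: 0.183
```

```bash
python3 shot.py w2
```

```text
4.7 [ 0.57018309 -0.16445557  0.09794926] [-0.48   0.587  1.376 -0.     1.18  -0.129] [-0.1 -0.1 -4.6] 0.1825059774636829
tool x [-0.002  0.001 -1.   ] y [0.343 0.939 0.   ] z [ 0.939 -0.343 -0.002]
shift tool mm [  -1.8  -63.9 -123.8] rot deg [ 1.73 -0.11 -0.  ] world d mm [-138.2  -17.5    2.1]
```

View pics/w2.png

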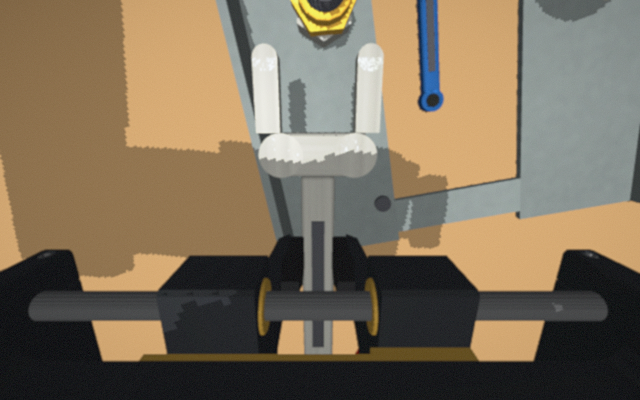

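Request:
{"fn": "move_arm", "kwargs": {"commands": [[[-0.01, 0, 0, 0, 0, 0], [0, 0.012, 0, 0, 0, 0], [0, 0.02, 0, 0, 0, 0], [0, 0.01, 0, 0, 0, 0], [0, 0, 0, 0, 0, 0]]]}}

```text
time_s: 5.25
tcp_pos: [0.5854, -0.1239, 0.109]
eef_rot: [0.712, 1.571, 0.363]
contact_force: [-0.9, 0.3, -3.3]
finger_gap: 0.178
```

```bash
python3 shot.py w3
python3 - <<'E'
from h import *
c=load("pics/w3.npz");cv2.imwrite("pics/w3c.png",cv2.resize(c["pixels"][0:220,180:480,::-1],None,fx=2.6,fy=2.6,interpolation=cv2.INTER_CUBIC))
E
```

```text
5.25 [ 0.58538717 -0.12390162  0.10899355] [-0.406  0.581  1.35   0.     1.21  -0.057] [-0.9  0.3 -3.3] 0.17772567779218068
tool x [ 0.  0. -1.] y [0.342 0.94  0.   ] z [ 0.94  -0.342  0.   ]
shift tool mm [   9.  -107.1 -124.3] rot deg [ 1.81  0.01 -0.01] world d mm [-153.4  -58.1   -9. ]
```

View pics/w3c.png

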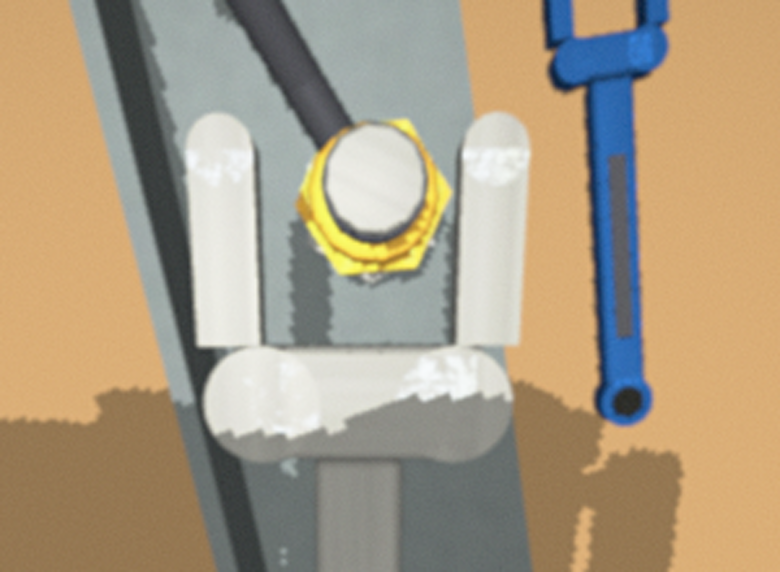

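Run:
```python
from h import *
c=load("pics/w3.npz");A=rot(c["eef_rot"]);t=c["tcp_pos"]
st=px2w(c,324.5,69.2,.078,c);print("stud w",st,"tool",(A.T@(st-t)*1000).round(1))
for z in(.106,.109,.112,.115):
    a=A.T@(px2w(c,219/2.6+180,43.1,z,c)-t)*1000;b=A.T@(px2w(c,497/2.6+180,43.1,z,c)-t)*1000;h=A.T@(px2w(c,317.6,132.7,z,c)-t)*1000
    print(z,a.round(1),b.round(1),h.round(1), "sep",(b-a)[2].round(1),"len",(a-h)[1].round(1))
# axis direction check: handle centre lower vs mouth mid
print((219+497)/2,(208+500)/2, (318+399)/2)
# flange line inner top edge, two points (crop) at z=.05
for u,v in [(133,0),(262,560),(70,0),(218,560)]:
    print(px2w(c,u/2.6+180,v/2.6,.05,c).round(4))
p=px2w(c,133/2.6+180,0,.05,c);q=px2w(c,262/2.6+180,560/2.6,.05,c);print("flange yaw",np.arctan2(*(p-q)[[1,0]])-np.pi/2)
```

```text
stud w [ 0.62242864 -0.03216093  0.078     ] tool [31.  98.9  3.4]
0.106 [  3.  106.3 -25.9] [  3.  106.3  24.8] [ 3.  64.9 -0.6] sep 50.7 len 41.4
0.109 [  0.  105.7 -25.4] [  0.  105.7  24.3] [ 0.  65.1 -0.6] sep 49.7 len 40.6
0.112 [ -3.  105.  -24.9] [ -3.  105.   23.8] [-3.  65.3 -0.6] sep 48.6 len 39.8
0.115 [ -6.  104.4 -24.4] [ -6.  104.4  23.3] [-6.  65.5 -0.6] sep 47.6 len 38.9
358.0 354.0 358.5
[0.5828 0.0288 0.05  ]
[ 0.5578 -0.1146  0.05  ]
[0.5686 0.0339 0.05  ]
[ 0.5456 -0.1101  0.05  ]
flange yaw -0.172635371796658
```

Request:
{"fn": "move_arm", "kwargs": {"commands": [[[0, -0.02, 0, 0, 0, 0], [0, -0.02, 0.004, 0, 0, 0], [0.02, 0, 0, 0, 0, 0], [0.035, 0, 0, 0, 0, 0], [0.03, 0, 0, 0, 0, 0]]]}}

```text
time_s: 5.8
tcp_pos: [0.5748, -0.1652, 0.0227]
eef_rot: [-0.625, 1.57, -0.976]
contact_force: [0.5, -0.8, -4.3]
finger_gap: 0.182
```

Request:
{"fn": "move_arm", "kwargs": {"commands": [[[0.008, 0, 0, 0, 0, 0], [0.004, 0, 0, 0, 0, 0], [0, 0, 0, 0, 0, 0], [0, 0, 0, 0, 0, 0], [0, 0, 0, 0, 0, 0]]]}}

```text
time_s: 6.3
tcp_pos: [0.5739, -0.1644, 0.0142]
eef_rot: [-2.829, 1.568, 3.103]
contact_force: [-12.1, 2.5, 15.3]
finger_gap: 0.18
```

```bash
cat > st.py <<'E'
from cell import bot
from h import *
s=bot.observe();A=rot(s["eef_rot"]);print(s["time_s"],s["tcp_pos"].round(4),"F",s["contact_force"].round(1),"Ft",(A.T@s["contact_force"]).round(1),"gap",s["finger_gap"].round(3))
st=np.array([.6224,-.0322,.019]);q=A.T@(st-s["tcp_pos"])*1000;print("yaw",np.arctan2(A[1,1],A[0,1]).round(4),"stud minus jaw in tool y,z:",(q[1]-87.5).round(1),(q[2]+.5).round(1),"tilt",A[:,0].round(3))
E
python3 st.py
```

```text
Traceback (most recent call last):
  File "st.py", line 3, in <module>
    s=bot.observe();A=rot(s["eef_rot"]);print(s["time_s"],s["tcp_pos"].round(4),"F",s["contact_force"].round(1),"Ft",(A.T@s["contact_force"]).round(1),"gap",s["finger_gap"].round(3))
                                                                                                                                                             ^^^^^^^^^^^^^^^^^^^^^
AttributeError: 'float' object has no attribute 'round'
```

```bash
sed -i 's/s\["finger_gap"\].round(3)/round(s["finger_gap"],3)/' st.py; python3 st.py
python3 - <<'E'
from h import *
from cell import bot
s=bot.observe();A=rot(s["eef_rot"]);c=load("pics/w2.npz")
for z in(.006,.012):
    b=px2w(c,382,203,z,c);print("bolt",b,"tool now mm",(A.T@(b-s["tcp_pos"])*1000).round(1))
E
python3 - <<'E'
import sys;sys.path.insert(0,'.')
from shot import shot
shot('s4','side')
from h import *
c=load("pics/s4.npz");cv2.imwrite("pics/s4c.png",cv2.resize(c["pixels"][140:320,260:460,::-1],None,fx=3.3,fy=3.3,interpolation=cv2.INTER_CUBIC))
E
```

```text
6.3 [ 0.5739 -0.1644  0.0142] F [-12.1   2.5  15.3] Ft [-15.2  -1.8 -12.3] gap 0.18
yaw 1.2199 stud minus jaw in tool y,z: 53.3 0.6 tilt [-0.002  0.    -1.   ]
bolt [ 0.62250527 -0.18477634  0.006     ] tool now mm [ 8.1 -2.4 52.7]
bolt [ 0.62181925 -0.18251613  0.012     ] tool now mm [ 2.1 -0.5 51.2]
```

View pics/s4c.png

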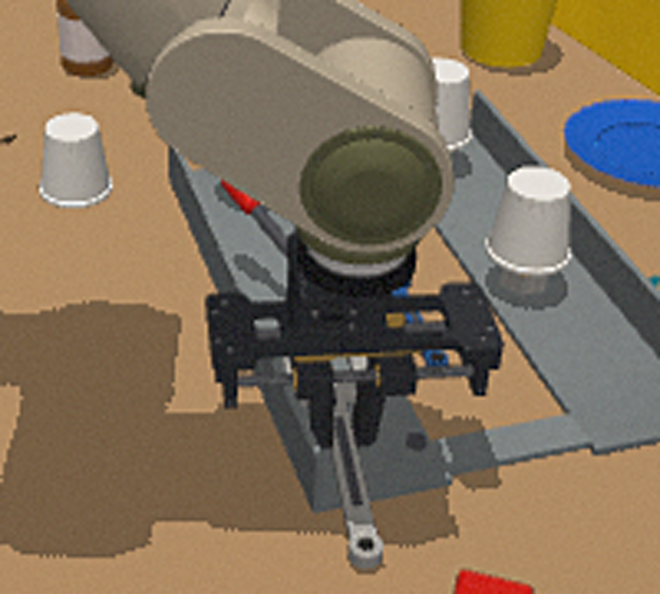

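Run:
```python
from h import *
from cell import bot
s=bot.observe();A=rot(s["eef_rot"]);F=A.T@s["contact_force"];M=A.T@s["wrist_torque"]
F0=A.T@np.array([0,0,-4.1]);print("F",F.round(2),"M",M.round(3))
dF=F-F0;r0=np.cross(dF,M)/(dF@dF);print("contact line point (tool mm, ref unknown)",(r0*1000).round(1),"dir",(dF/np.linalg.norm(dF)).round(2), "Mpar",M@dF/np.linalg.norm(dF))
print(s["joint_torque"].round(2))
```

```text
F [-15.33  -1.45 -11.63] M [ 0.024  2.108 -0.36 ]
contact line point (tool mm, ref unknown) [ 48.6 -14.1 -79.5] dir [-0.86 -0.06 -0.51] Mpar 0.029079848673558804
[  0.39 -45.57 -18.69   0.7   -2.99  -0.  ]
```

Run:
```python
from h import *
c=load("pics/s4.npz");A=rot(c["eef_rot"]) ;t=c["tcp_pos"]
cr=lambda w:((w2px(c,w)-[260,140])*3.3).round(0)
for p in [(0,0,0),(0,0,-9),(0,0,-26),(0,0,26),(-30,0,-26),(-40,-10,-93),(-64,-10,-93),(-64,-37,-93),(-64,-37,93),(-64,37,93),(-64,37,-93),(-1,-98,0),(5,-98,0)]:
    print(p,cr(t+A@(np.array(p)/1000)))
st=np.array([.6224,-.0322,0]);S=rot([0,0,-.165])
for q in [(-64,-188,50),(-58,-188,50),(-58,-188,6),(36,-188,6),(-58,-138,50)]: print("stand",q,cr(st+S@(np.array(q)/1000)))
```

```text
(0, 0, 0) [342. 436.]
(0, 0, -9) [329. 436.]
(0, 0, -26) [305. 438.]
(0, 0, 26) [379. 434.]
(-30, 0, -26) [307. 406.]
(-40, -10, -93) [211. 410.]
(-64, -10, -93) [211. 383.]
(-64, -37, -93) [214. 412.]
(-64, -37, 93) [498. 398.]
(-64, 37, 93) [471. 325.]
(-64, 37, -93) [206. 337.]
(-1, -98, 0) [366. 545.]
(5, -98, 0) [366. 551.]
stand (-64, -188, 50) [316. 459.]
stand (-58, -188, 50) [324. 458.]
stand (-58, -188, 6) [321. 505.]
stand (36, -188, 6) [452. 478.]
stand (-58, -138, 50) [300. 406.]
```

Request:
{"fn": "move_arm", "kwargs": {"commands": [[[-0.006, 0, 0, 0, 0, 0], [0, 0.005, 0, 0, 0, 0], [0, 0.005, 0, 0, 0, 0], [0, 0, 0, 0, 0, 0], [0, 0, 0, 0, 0, 0]]]}}

```text
time_s: 6.85
tcp_pos: [0.5787, -0.1546, 0.0175]
eef_rot: [-3.116, 1.57, 2.816]
contact_force: [-0.2, 0.7, -4.3]
finger_gap: 0.18
```

```bash
python3 st.py
python3 - <<'E'
import sys;sys.path.insert(0,'.')
from shot import shot
shot('w5')
from h import *
c=load("pics/w5.npz");cv2.imwrite("pics/w5c.png",cv2.resize(c["pixels"][0:220,180:480,::-1],None,fx=2.6,fy=2.6,interpolation=cv2.INTER_CUBIC))
E
```

```text
6.85 [ 0.5787 -0.1546  0.0175] F [-0.2  0.7 -4.3] Ft [ 4.3  0.6 -0.4] gap 0.18
yaw 1.2204 stud minus jaw in tool y,z: 42.5 -0.5 tilt [-0.  0. -1.]
```

View pics/w5c.png

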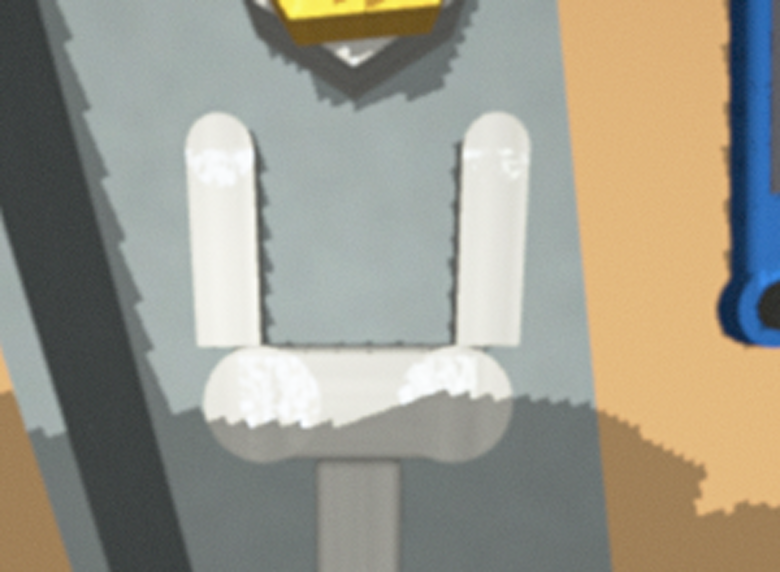

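Request:
{"fn": "move_arm", "kwargs": {"commands": [[[0, 0.004, -0.0005, 0, 0, 0], [0, 0.008, 0, 0, 0, 0], [0, 0.008, 0, 0, 0, 0], [0, 0.008, 0, 0, 0, 0], [0, 0.006, 0, 0, 0, 0]]]}}

```text
time_s: 7.4
tcp_pos: [0.5902, -0.1218, 0.0177]
eef_rot: [1.941, 1.571, 1.591]
contact_force: [1.1, -0.1, -3.4]
finger_gap: 0.177
```

```bash
python3 st.py
```

```text
7.4 [ 0.5902 -0.1218  0.0177] F [ 1.1 -0.1 -3.4] Ft [3.4 0.3 1.1] gap 0.177
yaw 1.2205 stud minus jaw in tool y,z: 7.7 0.0 tilt [-0.  0. -1.]
```

Request:
{"fn": "move_arm", "kwargs": {"commands": [[[0, 0.003, 0, 0, 0, 0], [0, 0.003, 0, 0, 0, 0], [0, 0.0015, 0, 0, 0, 0], [0, 0, 0, 0, 0, 0], [0, 0, 0, 0, 0, 0]]]}}

```text
time_s: 7.9
tcp_pos: [0.5924, -0.1159, 0.0178]
eef_rot: [-1.042, 1.571, -1.393]
contact_force: [0.4, 0.7, -3.9]
finger_gap: 0.179
```

```bash
python3 st.py
```

```text
7.9 [ 0.5924 -0.1159  0.0178] F [ 0.4  0.7 -3.9] Ft [3.9 0.8 0.1] gap 0.179
yaw 1.2196 stud minus jaw in tool y,z: 1.4 -0.2 tilt [ 0. -0. -1.]
```

Request:
{"fn": "move_arm", "kwargs": {"commands": [[[0, 0.001, -0.0008, 0.5, 0, 0], [0, 0, -0.0015, 1, 0, 0], [0, 0, -0.0015, 1, 0, 0], [0, 0, -0.0008, 0.5, 0, 0], [0, 0, 0, 0, 0, 0]]]}}

```text
time_s: 8.4
tcp_pos: [0.5884, -0.1131, 0.0178]
eef_rot: [-3.115, 1.571, 2.765]
contact_force: [-0.1, -0.5, -5.1]
finger_gap: 0.176
```

```bash
python3 st.py
```

```text
8.4 [ 0.5884 -0.1131  0.0178] F [-0.1 -0.5 -5.1] Ft [ 5.1 -0.6  0.1] gap 0.176
yaw 1.1671 stud minus jaw in tool y,z: 0.3 0.0 tilt [-0.  0. -1.]
```

Request:
{"fn": "move_arm", "kwargs": {"commands": [[[0, 0, -0.0008, 0.5, 0, 0], [0, 0, -0.0008, 0.5, 0, 0], [0, 0, 0, 0, 0, 0], [0, 0, 0, 0, 0, 0], [0, 0, 0, 0, 0, 0]]]}}

```text
time_s: 8.9
tcp_pos: [0.5871, -0.1125, 0.0178]
eef_rot: [-0.613, 1.571, -1.034]
contact_force: [-0.4, 0.9, -3.8]
finger_gap: 0.175
```

```bash
python3 st.py;python3 -c "
from cell import bot
print(bot.observe()['wrist_torque'])"
```

```text
8.9 [ 0.5871 -0.1125  0.0178] F [-0.4  0.9 -3.8] Ft [ 3.8  0.6 -0.7] gap 0.175
yaw 1.1501 stud minus jaw in tool y,z: 0.2 -0.0 tilt [ 0. -0. -1.]
[-0.14077367  0.08123545 -0.00454493]
```

Request:
{"fn": "move_arm", "kwargs": {"commands": [[[0, 0, -0.0008, 0.5, 0, 0], [0, 0, 0, 0, 0, 0], [0, 0, 0, 0, 0, 0], [0, 0, 0, 0, 0, 0], [0, 0, 0, 0, 0, 0]]]}}

```text
time_s: 9.4
tcp_pos: [0.5866, -0.1123, 0.0178]
eef_rot: [0.039, 1.57, -0.391]
contact_force: [2.1, -1.6, -4.1]
finger_gap: 0.177
```

```bash
python3 st.py;python3 shot.py w6
python3 - <<'E'
from h import *
c=load("pics/w6.npz");cv2.imwrite("pics/w6c.png",cv2.resize(c["pixels"][0:290,120:480,::-1],None,fx=2,fy=2,interpolation=cv2.INTER_CUBIC))
from cell import bot
print(bot.observe()["wrist_torque"])
E
```

```text
9.4 [ 0.5866 -0.1123  0.0178] F [ 2.1 -1.6 -4.1] Ft [ 4.1 -0.6  2.5] gap 0.177
yaw 1.1414 stud minus jaw in tool y,z: 0.2 -0.2 tilt [ 0.001 -0.    -1.   ]
9.4 [ 0.58655954 -0.11225422  0.01782684] [-0.387  0.695  1.44  -0.     1.006  0.042] [ 2.1 -1.6 -4.1] 0.17694298074734144
tool x [ 0.001 -0.    -1.   ] y [0.416 0.909 0.   ] z [ 0.909 -0.416  0.001]
shift tool mm [ -82.2 -127.8 -111.4] rot deg [-2.79  0.04 -0.  ] world d mm [-154.6  -69.7   82.2]
[-0.20892261 -0.21861619  0.03882904]
```

View pics/w6c.png

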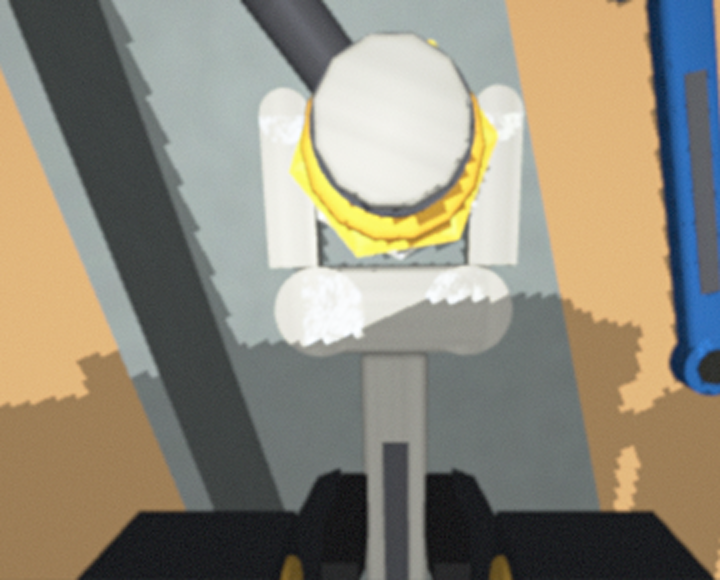

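Request:
{"fn": "move_arm", "kwargs": {"commands": [[[0, 0, -0.0008, 0.5, 0, 0], [0, 0, 0, 0, 0, 0], [0, 0, 0, 0, 0, 0], [0, 0, 0, 0, 0, 0], [0, 0, 0, 0, 0, 0]]]}}

```text
time_s: 9.95
tcp_pos: [0.5864, -0.1122, 0.0179]
eef_rot: [0.059, 1.568, -0.38]
contact_force: [6.1, -2.3, -6.9]
finger_gap: 0.177
```

```bash
python3 st.py; python3 -c "
from cell import bot
print(bot.observe()['wrist_torque'])"
```

```text
9.95 [ 0.5864 -0.1122  0.0179] F [ 6.1 -2.3 -6.9] Ft [6.9 0.5 6.5] gap 0.177
yaw 1.1323 stud minus jaw in tool y,z: 0.2 -0.9 tilt [ 0.002 -0.001 -1.   ]
[-0.39014561 -0.8162781   0.12590014]
```

Request:
{"fn": "move_arm", "kwargs": {"commands": [[[0.002, 0, 0, 0, 0, 0], [0.001, 0, 0, 0, 0, 0], [0, 0, 0, 0, 0, 0], [0, 0, 0, 0, 0, 0], [0, 0, 0, 0, 0, 0]]]}}

```text
time_s: 10.45
tcp_pos: [0.5864, -0.1123, 0.0153]
eef_rot: [0.026, 1.568, -0.412]
contact_force: [5.3, -1.6, -0.8]
finger_gap: 0.18
```

```bash
python3 st.py; python3 -c "
from cell import bot
print(bot.observe()['wrist_torque'])"
```

```text
10.45 [ 0.5864 -0.1123  0.0153] F [ 5.3 -1.6 -0.8] Ft [0.8 0.8 5.5] gap 0.18
yaw 1.1325 stud minus jaw in tool y,z: 0.3 -0.9 tilt [ 0.002 -0.001 -1.   ]
[-0.48395583 -0.76930379  0.10674134]
```

Request:
{"fn": "move_arm", "kwargs": {"commands": [[[0, 0, 0, 0, 0, 0], [0, 0, 0, 0, 0, 0], [0, 0, 0, 0, 0, 0], [0, 0, 0, 0, 0, 0], [0, 0, 0, 0, 0, 0]]], "hand": 0.024}}

```text
time_s: 10.95
tcp_pos: [0.5854, -0.1118, 0.0147]
eef_rot: [-3.025, 1.57, 2.82]
contact_force: [0.8, -0.5, -0.7]
finger_gap: 0.274
```

```bash
python3 st.py; python3 -c "
from cell import bot
print(bot.observe()['wrist_torque'])"
```

```text
10.95 [ 0.5854 -0.1118  0.0147] F [ 0.8 -0.5 -0.7] Ft [ 0.7 -0.1  0.9] gap 0.274
yaw 1.1326 stud minus jaw in tool y,z: 0.2 0.3 tilt [-0.  0. -1.]
[-0.01947618  0.11077901 -0.00453309]
```

Request:
{"fn": "move_arm", "kwargs": {"commands": [[[-0.01, 0, 0, 0, 0, 0], [-0.02, 0, 0, 0, 0, 0], [-0.03, 0, 0, 0, 0, 0], [-0.04, 0, 0, 0, 0, 0], [-0.03, 0, 0, 0, 0, 0]]]}}

```text
time_s: 11.45
tcp_pos: [0.5858, -0.1119, 0.1478]
eef_rot: [0.065, 1.569, -0.373]
contact_force: [-0.1, 0.2, -0.0]
finger_gap: 0.275
```

Request:
{"fn": "move_arm", "kwargs": {"commands": [[[0, -0.02, 0, 0, 0, 0], [-0.01, -0.02, 0, 0, 0, 0], [-0.01, 0, 0, 0, 0, 0], [0, 0, 0, 0, 0, 0], [0, 0, 0, 0, 0, 0]]], "hand": 0, "newtons": 20}}

```text
time_s: 11.95
tcp_pos: [0.5688, -0.1474, 0.1649]
eef_rot: [0.713, 1.57, 0.275]
contact_force: [0.6, -0.1, -0.8]
finger_gap: 0.003
```

```bash
python3 st.py;python3 shot.py w7
```

```text
11.95 [ 0.5688 -0.1474  0.1649] F [ 0.6 -0.1 -0.8] Ft [0.8 0.2 0.6] gap 0.003
yaw 1.1331 stud minus jaw in tool y,z: 39.5 0.2 tilt [ 0.  0. -1.]
11.95 [ 0.56880161 -0.14737997  0.16492164] [-0.455  0.506  1.31   0.     1.326 -0.017] [ 0.6 -0.1 -0.8] 0.003013634774855629
tool x [ 0.  0. -1.] y [0.424 0.906 0.   ] z [ 0.906 -0.424  0.   ]
shift tool mm [  64.9  -89.4 -109.2] rot deg [-3.26  0.02 -0.01] world d mm [-136.8  -34.6  -64.9]
```

View pics/w7.png

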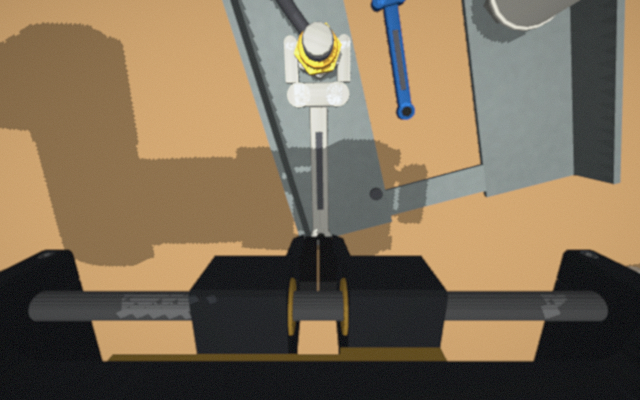

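Run:
```python
from cell import bot
from h import *
s=bot.observe();rows(s,[.561,.047,.165],1.82,5)
```

```text
tool x [-0.  0. -1.] y [0.424 0.906 0.   ] z [ 0.906 -0.424 -0.001]
shift tool mm [ -0.4 172.7 -89.3] rot deg [-3.934e+01 -3.000e-02 -2.000e-02] world d mm [ -7.7 194.3   0.5]
[-0.0001,0.0345,-0.0179,-7.87,-0.01,-0.00]
[-0.0001,0.0367,-0.0130,-7.87,-0.01,-0.00]
[-0.0001,0.0381,-0.0078,-7.87,-0.01,-0.00]
[-0.0001,0.0388,-0.0025,-7.87,-0.01,-0.00]
[-0.0001,0.0388,0.0028,-7.87,-0.01,-0.00]
```

Request:
{"fn": "move_arm", "kwargs": {"commands": [[[0, 0.0345, -0.018, -7.87, 0, 0], [0, 0.0365, -0.013, -7.87, 0, 0], [0, 0.038, -0.008, -7.87, 0, 0], [0, 0.039, -0.0025, -7.87, 0, 0], [0, 0.039, 0.003, -7.87, 0, 0]]]}}

```text
time_s: 12.5
tcp_pos: [0.5604, 0.0487, 0.1643]
eef_rot: [2.659, 1.57, 2.914]
contact_force: [0.7, -0.2, 0.4]
finger_gap: 0.003
```

Request:
{"fn": "move_arm", "kwargs": {"commands": [[[0, 0, 0, 0, 0, 0], [0.02, 0, 0, 0, 0, 0], [0.04, 0, 0, 0, 0, 0], [0.03, 0, 0, 0, 0, 0], [0.008, 0, 0, 0, 0, 0]]]}}

```text
time_s: 13.0
tcp_pos: [0.5593, 0.0464, 0.0636]
eef_rot: [2.788, 1.565, 3.035]
contact_force: [-0.6, 0.8, 0.7]
finger_gap: 0.003
```

```bash
cat > lv.py <<'E'
from cell import bot
from h import *
import sys
n=int(sys.argv[1]) if len(sys.argv)>1 else 1
S=np.array([.6224,-.0322]);F=[];W=[]
for i in range(n):
    s=bot.observe();F.append(s["contact_force"]);W.append(s["wrist_torque"])
    if n>1: bot.read_camera("side")
A=rot(s["eef_rot"]);F=np.mean(F,0);y=np.arctan2(A[1,1],A[0,1]);q=A.T@(np.r_[S,.079]-s["tcp_pos"])*1000
print("t",s["time_s"],"tcp",s["tcp_pos"].round(4),"yaw",y.round(4),"Ft",(A.T@F).round(2),"M",(A.T@np.mean(W,0)).round(3),"stud in tool y,z",q[1:].round(1))
rel=s["tcp_pos"][:2]-S;print("radial",np.hypot(*rel).round(4),"ang",np.arctan2(rel[1],rel[0]).round(4),"Mz about stud, N at 92mm:",(-(rel[0]*F[1]-rel[1]*F[0])/.092).round(2))
E
python3 lv.py
```

```text
t 13.0 tcp [0.5593 0.0464 0.0636] yaw 1.8183 Ft [-0.66  0.91 -0.4 ] M [ 0.052  0.075 -0.041] stud in tool y,z [-91.7  41.9]
radial 0.1009 ang 2.2473 Mz about stud, N at 92mm: 0.02
```

Request:
{"fn": "move_arm", "kwargs": {"commands": [[[0, 0, 0.007, 0, 0, 0], [0, 0, 0.007, 0, 0, 0], [0, 0.0017, 0.0065, 4, 0, 0], [0, 0.0017, 0.0065, 4, 0, 0], [0, 0.0017, 0.0065, 4, 0, 0]]]}}

```text
time_s: 13.5
tcp_pos: [0.5942, 0.0585, 0.0686]
eef_rot: [-0.175, 1.568, -0.139]
contact_force: [-0.7, -0.2, 0.4]
finger_gap: 0.007
```

```bash
sed -i 's|"Mz about stud, N at 92mm:",.*|"N at 92mm: F only %.2f, with moment %.2f"%(-(rel[0]*F[1]-rel[1]*F[0])/.092,-(rel[0]*F[1]-rel[1]*F[0]+np.mean(W,0)[2])/.092))|' lv.py; python3 lv.py 2; python3 shot.py w8
```

```text
t 13.55 tcp [0.595  0.0587 0.0686] yaw 1.6036 Ft [ 0.03  0.35 -0.34] M [ 0.036  0.087 -0.091] stud in tool y,z [-91.7  24.5]
radial 0.0949 ang 1.864 N at 92mm: F only -0.24, with moment 0.15
13.6 [0.59434627 0.05856618 0.06833388] [-0.1    0.627  1.4    0.     1.112 -0.139] [-1.   0.8  0.4] 0.005693722195258949
tool x [ 0.004 -0.    -1.   ] y [-0.039  0.999 -0.   ] z [0.999 0.039 0.004]
shift tool mm [ -32.2 -234.1 -171.4] rot deg [ 2.404e+01  2.100e-01 -2.000e-02] world d mm [-162.3 -240.6   31.7]
```

Request:
{"fn": "move_arm", "kwargs": {"commands": [[[0, 0.0016, 0.0045, 4, 0, 0], [0, 0.0016, 0.0065, 4, 0, 0], [0, 0, 0, 0, 0, 0], [0, 0, 0, 0, 0, 0], [0, 0, 0, 0, 0, 0]]]}}

```text
time_s: 14.15
tcp_pos: [0.6034, 0.0615, 0.067]
eef_rot: [-0.479, 1.571, -0.577]
contact_force: [-0.0, -0.7, -0.3]
finger_gap: 0.003
```

```bash
python3 lv.py 3
```

```text
t 14.25 tcp [0.6035 0.0615 0.0669] yaw 1.4714 Ft [-0.02  0.25  0.01] M [ 0.004  0.044 -0.075] stud in tool y,z [-91.4  28.1]
radial 0.0956 ang 1.77 N at 92mm: F only 0.09, with moment 0.13
```

Request:
{"fn": "move_arm", "kwargs": {"commands": [[[0, 0.001, 0.0045, 2.5, 0, 0], [0, 0, 0.001, 0, 0, 0], [0, 0, 0, 0, 0, 0], [0, 0, 0, 0, 0, 0], [0, 0, 0, 0, 0, 0]]]}}

```text
time_s: 14.8
tcp_pos: [0.6091, 0.0619, 0.0667]
eef_rot: [-2.571, 1.571, -2.714]
contact_force: [-0.2, -0.1, -0.1]
finger_gap: 0.006
```

```bash
python3 lv.py 2
```

```text
t 14.85 tcp [0.6091 0.0619 0.0667] yaw 1.4271 Ft [-0.09 -0.25  0.32] M [-0.003  0.109 -0.071] stud in tool y,z [-91.2  26.6]
radial 0.0951 ang 1.7113 N at 92mm: F only 0.25, with moment 0.22
```

Request:
{"fn": "move_arm", "kwargs": {"commands": [[[0, 0.001, 0.004, 2.5, 0, 0], [0, 0, 0, 0, 0, 0], [0, 0, 0, 0, 0, 0], [0, 0, 0, 0, 0, 0], [0, 0, 0, 0, 0, 0]]]}}

```text
time_s: 15.4
tcp_pos: [0.6132, 0.0623, 0.0668]
eef_rot: [-3.138, 1.571, 2.958]
contact_force: [1.0, -0.0, -0.6]
finger_gap: 0.006
```

Request:
{"fn": "move_arm", "kwargs": {"commands": [[[0, 0.001, 0.004, 2.5, 0, 0], [0, 0, 0, 0, 0, 0], [0, 0, 0, 0, 0, 0], [0, 0, 0, 0, 0, 0], [0, 0, 0, 0, 0, 0]]]}}

```text
time_s: 15.9
tcp_pos: [0.6173, 0.0626, 0.0668]
eef_rot: [-0.632, 1.571, -0.862]
contact_force: [0.6, -0.2, 0.5]
finger_gap: 0.002
```

Request:
{"fn": "move_arm", "kwargs": {"commands": [[[0, 0.001, 0.004, 2.5, 0, 0], [0, 0, 0, 0, 0, 0], [0, 0, 0, 0, 0, 0], [0, 0, 0, 0, 0, 0], [0, 0, 0, 0, 0, 0]]]}}

```text
time_s: 16.4
tcp_pos: [0.6214, 0.0627, 0.0667]
eef_rot: [-2.63, 1.571, -2.905]
contact_force: [0.3, -0.2, 0.0]
finger_gap: 0.007
```

```bash
python3 lv.py 2
```

```text
t 16.45 tcp [0.6215 0.0627 0.0668] yaw 1.2962 Ft [-0.07 -0.28 -0.16] M [ 0.016  0.064 -0.097] stud in tool y,z [-91.1  26.6]
radial 0.0949 ang 1.5808 N at 92mm: F only -0.24, with moment -0.07
```

```bash
cat > red.py <<'E'
from cell import bot
from h import *
S=np.array([.6224,-.0322])
for n in("scene","side"):
    c=bot.read_camera(n);h=cv2.cvtColor(c["pixels"],cv2.COLOR_RGB2HSV)
    m=((h[...,0]<6)|(h[...,0]>174))&(h[...,1]>170)&(h[...,2]>60)
    k,l,st,ce=cv2.connectedComponentsWithStats(m.astype(np.uint8))
    for i in range(1,k):
        if st[i,4]>8:
            p=px2w(c,*ce[i],.082);r=p[:2]-S
            if np.hypot(*r)<.15: print(n,ce[i].round(1),st[i].tolist(),p.round(4),"r",np.hypot(*r).round(4),"ang",np.arctan2(r[1],r[0]).round(3))
E
python3 red.py
```

```text
side [348.3 193.8] [346, 188, 6, 12, 57] [0.6425 0.0523 0.082 ] r 0.0869 ang 1.337
```

Request:
{"fn": "move_arm", "kwargs": {"commands": [[[0, 0.001, 0.004, 2.5, 0, 0], [0, 0, 0, 0, 0, 0], [0, 0, 0, 0, 0, 0], [0, 0, 0, 0, 0, 0], [0, 0, 0, 0, 0, 0]]]}}

```text
time_s: 17.1
tcp_pos: [0.6255, 0.0626, 0.0667]
eef_rot: [-2.943, 1.571, 3.022]
contact_force: [-0.8, 1.1, 1.4]
finger_gap: 0.005
```

```bash
python3 red.py; python3 lv.py
```

```text
side [349.5 193.6] [347, 187, 6, 13, 59] [0.6459 0.0521 0.082 ] r 0.0875 ang 1.298
t 17.2 tcp [0.6255 0.0626 0.0668] yaw 1.2524 Ft [ 0.58 -0.07 -1.59] M [ 0.033  0.251 -0.022] stud in tool y,z [-91.   26.7]
radial 0.0948 ang 1.5377 N at 92mm: F only -1.59, with moment -1.23
```

Request:
{"fn": "move_arm", "kwargs": {"commands": [[[0, 0.0006, 0.0024, 1.5, 0, 0], [0, 0, 0, 0, 0, 0], [0, 0, 0, 0, 0, 0], [0, 0, 0, 0, 0, 0], [0, 0, 0, 0, 0, 0]]]}}

```text
time_s: 17.7
tcp_pos: [0.6282, 0.0624, 0.0668]
eef_rot: [0.414, 1.571, 0.069]
contact_force: [-0.9, 0.6, 0.4]
finger_gap: 0.005
```

```bash
python3 lv.py 4
```

```text
t 17.85 tcp [0.6281 0.0624 0.0668] yaw 1.226 Ft [-0.29  0.48 -1.29] M [-0.017  0.248 -0.031] stud in tool y,z [-90.9  26.6]
radial 0.0947 ang 1.5103 N at 92mm: F only -1.13, with moment -1.31
```

Request:
{"fn": "move_arm", "kwargs": {"commands": [[[0, 0.0006, 0.0024, 1.5, 0, 0], [0, 0, 0, 0, 0, 0], [0, 0, 0, 0, 0, 0], [0, 0, 0, 0, 0, 0], [0, 0, 0, 0, 0, 0]]]}}

```text
time_s: 18.4
tcp_pos: [0.6306, 0.0621, 0.0668]
eef_rot: [0.437, 1.571, 0.066]
contact_force: [-1.0, 1.8, 0.8]
finger_gap: 0.01
```

```bash
python3 lv.py 4
```

```text
t 18.55 tcp [0.6306 0.0621 0.0668] yaw 1.1998 Ft [-0.66  1.32 -1.24] M [-0.045  0.246  0.041] stud in tool y,z [-90.9  26.6]
radial 0.0947 ang 1.4841 N at 92mm: F only -0.84, with moment -1.33
```

Request:
{"fn": "move_arm", "kwargs": {"commands": [[[0, 0.0006, 0.0024, 1.5, 0, 0], [0, 0, 0, 0, 0, 0], [0, 0, 0, 0, 0, 0], [0, 0, 0, 0, 0, 0], [0, 0, 0, 0, 0, 0]]]}}

```text
time_s: 19.1
tcp_pos: [0.6331, 0.0618, 0.0668]
eef_rot: [0.32, 1.571, -0.077]
contact_force: [-1.3, 1.4, -0.3]
finger_gap: 0.01
```

```bash
python3 lv.py 4
```

```text
t 19.25 tcp [0.633  0.0618 0.0668] yaw 1.1736 Ft [-0.51  0.63 -1.8 ] M [-0.006  0.228  0.065] stud in tool y,z [-90.8  26.6]
radial 0.0946 ang 1.4581 N at 92mm: F only -1.60, with moment -1.67
```

Run:
```python
import sys;sys.path.insert(0,'.')
from shot import shot
from h import *
a,_=shot('sc9','scene');b,_=shot('sd9','side')
i=cv2.resize(a["pixels"][190:290,225:400,::-1],None,fx=4.5,fy=3,interpolation=cv2.INTER_CUBIC) if 0 else cv2.resize(a["pixels"][195:270,235:395,::-1],None,fx=4.9,fy=4,interpolation=cv2.INTER_CUBIC)
j=cv2.resize(b["pixels"][180:290,300:440,::-1],(382,300),interpolation=cv2.INTER_CUBIC)
old=load("pics/side0.npz")["pixels"][180:290,300:440,::-1]
k=cv2.resize(old,(382,300),interpolation=cv2.INTER_CUBIC)
i=cv2.resize(i,(764,298));cv2.imwrite("pics/mos.png",np.vstack([i,np.hstack([j,k])]))
```

```text
(no output)
```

View pics/mos.png

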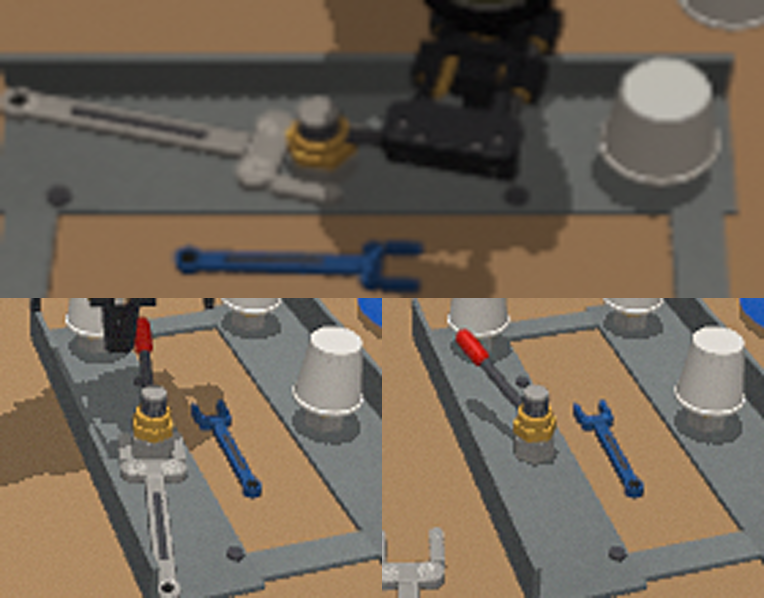

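```bash
python3 - <<'E'
from h import *
a=load("pics/sc9.npz");b=load("pics/sd9.npz")
Sd=np.array([.6224,-.0322]);
for c,u,v in((a,235+17/4.775,195+100/3.973),(b,300+168/2.729,180+(588-298)/2.727)):
    p=px2w(c,u,v,.015)
    for yaw in(-.161,-.168): print(p.round(4),"in stand",((rot([0,0,yaw]).T[:2,:2])@(p[:2]-Sd)*1000).round(1),"dist",(np.linalg.norm(p[:2]-Sd)*1000).round(1),"yaw",np.arctan2(*(Sd-p[:2])[::-1]).round(3))
E
python3 lv.py
```

```text
[ 0.5467 -0.2006  0.015 ] in stand [ -47.7 -178.4] dist 184.7 yaw 1.148
[ 0.5467 -0.2006  0.015 ] in stand [ -46.5 -178.7] dist 184.7 yaw 1.148
[ 0.5477 -0.2019  0.015 ] in stand [ -46.5 -179.5] dist 185.4 yaw 1.156
[ 0.5477 -0.2019  0.015 ] in stand [ -45.3 -179.8] dist 185.4 yaw 1.156
t 19.4 tcp [0.633  0.0618 0.0668] yaw 1.1736 Ft [-1.07  0.6  -1.57] M [0.018 0.193 0.055] stud in tool y,z [-90.8  26.5]
radial 0.0946 ang 1.4581 N at 92mm: F only -1.38, with moment -1.19
```

Request:
{"fn": "move_arm", "kwargs": {"commands": [[[0, 0.0008, 0.0032, 2, 0, 0], [0, 0, 0, 0, 0, 0], [0, 0, 0, 0, 0, 0], [0, 0, 0, 0, 0, 0], [0, 0, 0, 0, 0, 0]]]}}

```text
time_s: 19.9
tcp_pos: [0.6362, 0.0613, 0.0667]
eef_rot: [-1.068, 1.571, -1.5]
contact_force: [-0.7, 0.6, 0.4]
finger_gap: 0.005
```

```bash
python3 lv.py 3
```

```text
t 20.0 tcp [0.6362 0.0613 0.0667] yaw 1.1389 Ft [ 0.    0.74 -1.04] M [-0.     0.212 -0.004] stud in tool y,z [-90.7  26.6]
radial 0.0945 ang 1.4238 N at 92mm: F only -0.81, with moment -0.81
```

Request:
{"fn": "move_arm", "kwargs": {"commands": [[[0, 0.0008, 0.0032, 2, 0, 0], [0, 0, 0, 0, 0, 0], [0, 0, 0, 0, 0, 0], [0, 0, 0, 0, 0, 0], [0, 0, 0, 0, 0, 0]]]}}

```text
time_s: 20.55
tcp_pos: [0.6395, 0.0607, 0.0668]
eef_rot: [0.478, 1.571, 0.011]
contact_force: [-1.2, 1.8, 0.4]
finger_gap: 0.006
```

Request:
{"fn": "move_arm", "kwargs": {"commands": [[[0, 0.0008, 0.0032, 2, 0, 0], [0, 0, 0, 0, 0, 0], [0, 0, 0, 0, 0, 0], [0, 0, 0, 0, 0, 0], [0, 0, 0, 0, 0, 0]]]}}

```text
time_s: 21.05
tcp_pos: [0.6427, 0.06, 0.0668]
eef_rot: [0.221, 1.571, -0.281]
contact_force: [-0.6, 0.6, 1.7]
finger_gap: 0.006
```

```bash
python3 lv.py 3; python3 red.py
```

```text
t 21.15 tcp [0.6427 0.06   0.0668] yaw 1.0691 Ft [-0.83  0.79 -1.  ] M [-0.038  0.268  0.06 ] stud in tool y,z [-90.6  26.5]
radial 0.0944 ang 1.3538 N at 92mm: F only -0.76, with moment -1.16
side [355.6 193.3] [353, 187, 6, 13, 68] [0.6616 0.0466 0.082 ] r 0.088 ang 1.109
```

Request:
{"fn": "move_arm", "kwargs": {"commands": [[[0, 0.0008, 0.0032, 2, 0, 0], [0, 0, 0, 0, 0, 0], [0, 0, 0, 0, 0, 0], [0, 0, 0, 0, 0, 0], [0, 0, 0, 0, 0, 0]]]}}

```text
time_s: 21.8
tcp_pos: [0.6458, 0.0592, 0.0668]
eef_rot: [-2.799, 1.571, 2.948]
contact_force: [-1.9, 3.2, 0.6]
finger_gap: 0.005
```

```bash
python3 lv.py 4
```

```text
t 21.95 tcp [0.6459 0.0592 0.0668] yaw 1.0342 Ft [-0.95  1.77 -3.29] M [-0.044  0.507  0.095] stud in tool y,z [-90.5  26.6]
radial 0.0943 ang 1.3195 N at 92mm: F only -2.73, with moment -3.21
```

Request:
{"fn": "move_arm", "kwargs": {"commands": [[[0, 0.0003, 0.001, 0.6, 0, 0], [0, 0, 0, 0, 0, 0], [0, 0, 0, 0, 0, 0], [0, 0, 0, 0, 0, 0], [0, 0, 0, 0, 0, 0]]]}}

```text
time_s: 22.5
tcp_pos: [0.6469, 0.0589, 0.0667]
eef_rot: [-2.841, 1.571, 2.895]
contact_force: [-3.0, 3.3, 1.9]
finger_gap: 0.004
```

```bash
python3 lv.py 4
```

```text
t 22.65 tcp [0.6469 0.0589 0.0668] yaw 1.0235 Ft [-1.51  1.34 -4.32] M [-0.06   0.686  0.119] stud in tool y,z [-90.6  26.5]
radial 0.0944 ang 1.3078 N at 92mm: F only -3.87, with moment -4.52
```

Request:
{"fn": "move_arm", "kwargs": {"commands": [[[0, 0.0003, 0.0015, 0.9, 0, 0], [0, 0, 0, 0, 0, 0], [0, 0, 0, 0, 0, 0], [0, 0, 0, 0, 0, 0], [0, 0, 0, 0, 0, 0]]]}}

```text
time_s: 23.2
tcp_pos: [0.6484, 0.0585, 0.0668]
eef_rot: [2.533, 1.571, 1.97]
contact_force: [-2.7, 3.6, 1.2]
finger_gap: 0.003
```

```bash
python3 lv.py 6; python3 red.py
```

```text
t 23.45 tcp [0.6484 0.0585 0.0668] yaw 1.0076 Ft [-1.06  1.52 -4.55] M [-0.081  0.758  0.185] stud in tool y,z [-90.5  26.5]
radial 0.0943 ang 1.292 N at 92mm: F only -4.04, with moment -4.92
scene [339.8 232.9] [339, 231, 3, 5, 12] [0.6722 0.0633 0.082 ] r 0.1077 ang 1.09
side [356.9 193.4] [354, 187, 7, 13, 66] [0.6646 0.0445 0.082 ] r 0.0876 ang 1.067
```

Request:
{"fn": "move_arm", "kwargs": {"commands": [[[0, 0.0003, 0.0015, 0.9, 0, 0], [0, 0, 0, 0, 0, 0], [0, 0, 0, 0, 0, 0], [0, 0, 0, 0, 0, 0], [0, 0, 0, 0, 0, 0]]]}}

```text
time_s: 24.1
tcp_pos: [0.6497, 0.058, 0.0668]
eef_rot: [2.795, 1.57, 2.216]
contact_force: [-4.2, 4.3, 1.7]
finger_gap: 0.003
```

```bash
python3 lv.py 6
```

```text
t 24.35 tcp [0.6497 0.058  0.0668] yaw 0.9919 Ft [-1.9   1.91 -5.53] M [-0.058  0.847  0.185] stud in tool y,z [-90.5  26.5]
radial 0.0943 ang 1.2767 N at 92mm: F only -4.89, with moment -5.52
```

Request:
{"fn": "move_arm", "kwargs": {"commands": [[[0, 0.0003, 0.0015, 0.9, 0, 0], [0, 0, 0, 0, 0, 0], [0, 0, 0, 0, 0, 0], [0, 0, 0, 0, 0, 0], [0, 0, 0, 0, 0, 0]]]}}

```text
time_s: 24.9
tcp_pos: [0.6511, 0.0576, 0.0668]
eef_rot: [2.786, 1.57, 2.192]
contact_force: [-4.0, 4.6, 2.6]
finger_gap: 0.007
```

```bash
python3 lv.py 6
```

```text
t 25.15 tcp [0.651  0.0576 0.0668] yaw 0.9763 Ft [-1.91  1.98 -5.8 ] M [-0.077  0.916  0.228] stud in tool y,z [-90.5  26.6]
radial 0.0943 ang 1.2622 N at 92mm: F only -5.13, with moment -5.97
```

```bash
python3 red.py
python3 - <<'E'
# has the spanner handle end moved since sc9?  cross-correlate patches
from cell import bot
from h import *
for n,o,box in(("scene","sc9",(212,228,228,262)),("side","sd9",(265,300,345,375))):
    c=bot.read_camera(n)["pixels"];a=load(f"pics/{o}.npz")["pixels"];r0,r1,c0,c1=box
    g=lambda i:cv2.cvtColor(i[r0:r1,c0:c1],cv2.COLOR_RGB2GRAY).astype(np.float32)
    print(n,cv2.phaseCorrelate(g(a),g(c)),np.abs(g(a)-g(c)).mean())
E
```

```text
scene [338.8 233.8] [337, 231, 4, 6, 16] [0.6743 0.0605 0.082 ] r 0.1062 ang 1.061
side [357.9 193.4] [355, 187, 6, 13, 63] [0.667  0.0437 0.082 ] r 0.088 ang 1.039
scene ((-0.08685406960112374, -0.0592457091220151), 1.0372872517133753) 1.0680147
side ((-0.011269549375816368, -0.029107937123530547), 0.9865784517040959) 2.9380953
```

Request:
{"fn": "move_arm", "kwargs": {"commands": [[[0, 0.0003, 0.0015, 0.9, 0, 0], [0, 0, 0, 0, 0, 0], [0, 0, 0, 0, 0, 0], [0, 0, 0, 0, 0, 0], [0, 0, 0, 0, 0, 0]]]}}

```text
time_s: 25.9
tcp_pos: [0.6524, 0.0571, 0.0668]
eef_rot: [2.895, 1.57, 2.285]
contact_force: [-4.4, 6.5, 2.5]
finger_gap: 0.005
```

```bash
python3 lv.py 6; python3 red.py
```

```text
t 26.15 tcp [0.6524 0.0572 0.0668] yaw 0.9606 Ft [-2.15  2.66 -6.74] M [-0.081  1.015  0.259] stud in tool y,z [-90.4  26.6]
radial 0.0943 ang 1.2471 N at 92mm: F only -5.85, with moment -6.73
scene [338.5 234.6] [337, 232, 4, 6, 19] [0.6766 0.0592 0.082 ] r 0.1063 ang 1.036
side [358.4 193.2] [355, 187, 7, 13, 66] [0.6688 0.0439 0.082 ] r 0.0891 ang 1.023
```

Request:
{"fn": "move_arm", "kwargs": {"commands": [[[0, 0.0003, 0.0015, 0.9, 0, 0], [0, 0, 0, 0, 0, 0], [0, 0, 0, 0, 0, 0], [0, 0, 0, 0, 0, 0], [0, 0, 0, 0, 0, 0]]]}}

```text
time_s: 26.8
tcp_pos: [0.6538, 0.0567, 0.0668]
eef_rot: [2.79, 1.57, 2.164]
contact_force: [-4.8, 6.7, 2.4]
finger_gap: 0.007
```

```bash
python3 lv.py 8
```

```text
t 27.15 tcp [0.6538 0.0567 0.0668] yaw 0.9451 Ft [-2.23  2.36 -7.32] M [-0.097  1.104  0.286] stud in tool y,z [-90.4  26.6]
radial 0.0942 ang 1.2314 N at 92mm: F only -6.51, with moment -7.56
```

Request:
{"fn": "move_arm", "kwargs": {"commands": [[[0, 0.0002, 0.0009, 0.5, 0, 0], [0, 0, 0, 0, 0, 0], [0, 0, 0, 0, 0, 0], [0, 0, 0, 0, 0, 0], [0, 0, 0, 0, 0, 0]]]}}

```text
time_s: 27.7
tcp_pos: [0.6545, 0.0564, 0.0668]
eef_rot: [2.896, 1.569, 2.261]
contact_force: [-4.1, 6.3, 2.8]
finger_gap: 0.007
```

```bash
python3 lv.py 8; python3 red.py
```

```text
t 28.05 tcp [0.6545 0.0564 0.0668] yaw 0.9364 Ft [-2.7   2.48 -7.32] M [-0.096  1.144  0.264] stud in tool y,z [-90.4  26.6]
radial 0.0942 ang 1.2227 N at 92mm: F only -6.47, with moment -7.51
scene [338. 235.] [336, 232, 5, 6, 22] [0.6776 0.0578 0.082 ] r 0.1056 ang 1.021
side [359.  193.4] [356, 187, 7, 13, 63] [0.6697 0.0421 0.082 ] r 0.0881 ang 1.004
```

Request:
{"fn": "move_arm", "kwargs": {"commands": [[[0, 0.0002, 0.001, 0.6, 0, 0], [0, 0, 0, 0, 0, 0], [0, 0, 0, 0, 0, 0], [0, 0, 0, 0, 0, 0], [0, 0, 0, 0, 0, 0]]]}}

```text
time_s: 28.7
tcp_pos: [0.6554, 0.0561, 0.0668]
eef_rot: [2.898, 1.569, 2.254]
contact_force: [-5.0, 6.6, 2.6]
finger_gap: 0.005
```

```bash
python3 lv.py 8
```

```text
t 29.05 tcp [0.6554 0.0561 0.0668] yaw 0.9259 Ft [-2.75  2.59 -7.74] M [-0.11   1.237  0.297] stud in tool y,z [-90.4  26.6]
radial 0.0942 ang 1.2128 N at 92mm: F only -6.85, with moment -8.04
```

Request:
{"fn": "move_arm", "kwargs": {"commands": [[[0, 0, -0.006, 0, 0, 0], [0, 0, -0.01, 0, 0, 0], [-0.01, 0, -0.01, 0, 0, 0], [-0.03, 0, 0, 0, 0, 0], [-0.045, 0, 0, 0, 0, 0]]]}}

```text
time_s: 29.6
tcp_pos: [0.6337, 0.0711, 0.1515]
eef_rot: [-2.435, 1.567, -3.08]
contact_force: [0.2, 0.1, 0.9]
finger_gap: 0.008
```

Request:
{"fn": "move_arm", "kwargs": {"commands": [[[-0.045, 0, 0, 0, 0, 0], [0, 0, -0.04, 0, 0, 0], [0, 0, -0.045, 0, 0, 0], [0, 0, -0.045, 0, 0, 0], [0, 0, -0.02, 0, 0, 0]]]}}

```text
time_s: 30.1
tcp_pos: [0.5122, 0.1628, 0.198]
eef_rot: [0.636, 1.57, -0.007]
contact_force: [0.8, -0.6, 0.1]
finger_gap: 0.005
```

```bash
sed -i 's/st\[i,4\]>8/st[i,4]>5/' red.py; python3 lv.py; python3 red.py
python3 - <<'E'
import sys;sys.path.insert(0,'.')
from shot import shot
from h import *
a,_=shot('scF','scene');b,_=shot('sdF','side')
for o,n,box in(("sc9","scF",(212,228,228,262)),("sd9","sdF",(265,300,345,375)),("sc9","scF",(222,245,284,305)),("scene0","scF",(245,330,225,400)),("scene0","scF",(215,250,165,205)),("scene0","scF",(120,215,440,500)),("scene0","scF",(170,202,372,405)),("side0","sdF",(210,255,370,400))):
    r0,r1,c0,c1=box;g=lambda i:cv2.cvtColor(load(f"pics/{i}.npz")["pixels"][r0:r1,c0:c1],cv2.COLOR_RGB2GRAY).astype(np.float32)
    print(o,n,box,np.round(cv2.phaseCorrelate(g(o),g(n))[0],2),np.abs(g(o)-g(n)).mean().round(2))
cv2.imwrite("pics/final.png",np.vstack([cv2.resize(a["pixels"][195:270,235:395,::-1],(764,298),interpolation=cv2.INTER_CUBIC),cv2.resize(b["pixels"][180:290,300:440,::-1],(382,300),interpolation=cv2.INTER_CUBIC).repeat(2,1)]))
E
```

```text
t 30.1 tcp [0.5122 0.1628 0.198 ] yaw 0.9274 Ft [-0.12 -0.03  1.05] M [ 0.002  0.033 -0.152] stud in tool y,z [-90. 205.]
radial 0.2239 ang 2.0851 N at 92mm: F only 0.97, with moment 0.99
scene [333.2 233.6] [326, 231, 15, 7, 79] [0.6716 0.0463 0.082 ] r 0.0926 ang 1.012
side [358.2 193. ] [355, 187, 7, 13, 74] [0.6688 0.0448 0.082 ] r 0.0899 ang 1.029
sc9 scF (212, 228, 228, 262) [0.03 0.01] 1.49
sd9 sdF (265, 300, 345, 375) [ 0.07 -0.01] 3.23
sc9 scF (222, 245, 284, 305) [0.05 0.27] 5.94
scene0 scF (245, 330, 225, 400) [ 0.02 -0.05] 3.07
scene0 scF (215, 250, 165, 205) [ 0.04 -0.17] 2.57
scene0 scF (120, 215, 440, 500) [-0.02 -0.02] 4.6
scene0 scF (170, 202, 372, 405) [-0.33  0.03] 5.94
side0 sdF (210, 255, 370, 400) [-0.02  0.56] 2.7
```

```bash
python3 -c "
from cell import bot
print(bot.job_done(),bot.observe()['time_s'])"
```

```text
the job is handed in; nothing more can be done
the job is handed in; nothing more can be done
```

The job is done and handed in at about 30 s of robot time. The 36 mm spanner is on the lower nut with its handle end at the flange, and the jam nut is tightened to about 8 N.

**Spanner:** I slid it onto the steel lower nut, turned it clockwise until its handle end met the flange, and let go. The cameras put the handle end at x ≈ -46.5 mm in the stand, where -47 mm is touching. It did not move in the images while I tightened.

**Jam nut:** I pushed the red lever clockwise about 0.8 rad and stopped at 8.0 N at 92 mm, taking the push force and wrist moment together. The force alone, taken at the tool axis, gives 6.9 N. I then backed off and raised the arm clear; the readings there were within noise (about 1 N).

**Other things:** Image comparison showed no real movement of the blue spanner, sponge, spray can, bottle or loose cup (shifts up to 0.6 pixel).

**What disagreed or was not checked:**
- **Tightening slope:** the force rose about 0.5 N per mm, not the 1.2 stated. I put this down to slack and give in the spanner joint and went by the force. If the nut took up all that travel itself, it could be at or past the 11 N limit.
- **Nut rotation:** I did not measure it directly. From the spanner's play and final angle I estimate at most about 11 degrees.
- **Unplanned contact:** lowering the spanner pressed on something at about 19 N, probably the rail floor. It cleared when I lifted a few millimetres.
- **Final picture:** I had reached the 12-picture limit, so the last check was by numbers only.

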